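# Set out the door lock display

### The job

Set out the door lock display: lay the brass lock body centred on the green pad and the loose steel hinge leaf centred on the cork pad, both lengthwise along their pads, with the red drill guide centred lengthwise on top of the lock body. Lay the steel strike plate flat on the shelf midway between the two pads, parallel to them and level with their middles, and stand the white door stop on the robot's side of the strike plate, in line with its length and about a finger's width (15 mm) from its end. Leave the blue drill guide where it lies, and leave everything let go of and at rest.

Things in the scene. Friction and masses are not known exactly. Their poses are not given: they have to be found in the camera images.
- lock_body: Loose brass mortise lock body lying flat, 110 mm long (its x), 40 mm wide (its y, the width to grip) and 18 mm high, about 0.42 kg. The case is 90 x 37 mm with a flat top; a 3 mm faceplate 110 mm long runs along its -y side, and a 10 mm steel latch bolt stands out of that faceplate 34 mm towards +x from the middle (14 mm wide). Origin: centre of the underside, midway across the 40 mm width.
- red_guide: Loose red plastic drill guide, a block 64 mm long (its x), 34 mm wide (its y) and 24 mm high with three steel bushings in its flat top, about 60 g. Origin: centre of the underside.
- strike_plate: Loose steel strike plate lying face down: flat plate 80 mm long (its x), 30 mm wide (its y), 4 mm thick, with a black plastic dust box 40 mm long, 20 mm wide standing on its middle up to 26 mm above the underside (the box is the handy grip), about 90 g. Origin: centre of the underside.
- hinge_leaf: Loose bright steel hinge leaf lying on the shelf (not one of the spares on the black magnetic strip at the back): 76 mm long (its x), 36 mm wide overall (its y, from -18 to +18 mm), leaf 6 mm thick, with a 12 mm thick round barrel along its -y edge, about 120 g. Origin: centre of the underside.
- door_stop: Loose white door stop: upright cylinder 36 mm in diameter with a smaller steel cap (30 mm diameter, from 22 mm up), 30 mm high overall, about 110 g. Origin: centre of the underside.
- blue_guide: Loose blue plastic drill guide of the same shape as the red one (64 x 34 x 24 mm, about 60 g); not needed. Origin: centre of the underside.
- green_pad: Fixed green pad, 116 mm long (its x, which points away from the robot within about 10 degrees), 54 mm wide (its y), 3 mm thick. Origin: centre of the underside, on the shelf.
- cork_pad: Fixed cork pad, 92 mm long (its x, parallel to the green pad's), 54 mm wide (its y), 3 mm thick, beside the green pad, on its left or its right. Their centres are 190 mm apart along the pads' y, their middles level with each other. Origin: centre of the underside, on the shelf.
Mind the look-alikes: they are no part of the job. What is shaped like the hinge_leaf but turquoise is not meant.

How it is judged:
At the end, for the whole second after the job is handed in: Lock on green pad, hinge leaf on cork pad (15 mm), red guide on lock (12 mm), strike plate on the shelf midway between pads (13 mm), all flat and lengthwise (0.2 rad); door stop upright on the robot's side, 59-88 mm from the strike plate's centre, in line (15 mm); at rest (horizontal distance between lock_body and green_pad below 0.015 m and angle between the x axis of each of lock_body, strike_plate and the x axis of green_pad, either way round below 0.2 rad and z of lock_body in the frame of green_pad between 0 and 0.007 m and horizontal distance between red_guide and lock_body below 0.012 m and angle between the x axis of red_guide and the x axis of lock_body, either way round below 0.2 rad and z of red_guide in the frame of lock_body between 0.015 and 0.022 m and horizontal distance between hinge_leaf and cork_pad below 0.015 m and angle between the x axis of hinge_leaf and the x axis of cork_pad, either way round below 0.2 rad and z of hinge_leaf in the frame of cork_pad between 0 and 0.007 m and x of strike_plate in the frame of green_pad between -0.015 and 0.015 m and horizontal distance between strike_plate and green_pad below 0.109 m and horizontal distance between strike_plate and cork_pad below 0.109 m and height (world z) of strike_plate between -0.003 and 0.004 m and y of door_stop in the frame of strike_plate between -0.015 and 0.015 m and horizontal distance between door_stop and strike_plate between 0.059 and 0.088 m and x of door_stop in the frame of green_pad below -0.03 m and height (world z) of door_stop between -0.003 and 0.004 m and angle between each of lock_body, red_guide, strike_plate, hinge_leaf, door_stop's own z axis and vertical below 0.1 rad and linear speed of each of lock_body, red_guide, strike_plate, hinge_leaf, door_stop below 0.02 m/s and angular speed of each of lock_body, red_guide, strike_plate, hinge_leaf, door_stop below 0.2 rad/s); the robot touches nothing.
It fails at once if the blue drill guide is shifted more than 20 mm or knocked over (distance of blue_guide from where it was at the start of the episode above 0.02 m or angle between blue_guide's own z axis and vertical above 0.5 rad).
It also fails if it takes over 131 s, if anything falls off the work surface, if the arm or the gripper's body presses on something with over 40 N, if the wrist force passes 120 N, or if a joint passes its speed limit or range.

### The arm

A 7-joint arm with a two-finger parallel gripper is mounted at the origin on the work surface. World frame = base frame: x ahead of the robot, y to its left, z up, the work surface at z = 0. Lengths are in m, angles in rad, forces in N, time in s.
With the tool pointing down it reaches from about 0.425 to 0.825 m from the base axis. Payload 3.6 kg.
Tool frame: the origin (TCP) lies where the fingers leave the gripper's body, on its centre line; the fingertips stand 73 mm ahead of it and the grasp point (between the pads) lies 54 mm ahead of it; x points along the fingers, y is the direction in which the jaws open and shut, and the axes are right-handed (so a half turn about x gives the same grasp; the last joint's range is limited). The gripper opens to 85 mm and grips with 20 to 120 N. Pads are 22 mm wide; open, the fingers measure 114 mm over their backs; the gripper's body (76 mm by 85 mm) begins 54 mm behind the grasp point. The pads swing forward as they close: fully open they stand 13 mm farther back than shut.
Start: joints at [1.147, 0.615, -0.013, 1.423, 0.008, 1.103, -0.04], TCP at [0.252, -0.599, 0.304] pointing down, gripper open.
Joint ranges: [-3.12, 3.12], [-0.3, 2.06], [-1.34, 1.32], [0.26, 2.42], [-1.36, 4.5], [0.01, 1.98], [-2.84, 2.84]. Speed limits (rad/s): [2.79, 2.79, 3.14, 3.14, 3.14, 3.14, 3.14].

### API

Orientations are given as a unit quaternion [x, y, z, w].
In Python, from station import arm, snapshot, camera_info, ticket gives the robot as it stands. Calls block until the motion is done:
- arm.movep(position, orientation): joint-space move of the TCP to a pose.
- arm.line_to(position, velocity=0.15, ori=None): straight line of the TCP; ori=None keeps the orientation; velocity is the mean speed in m/s.
- arm.move_j(angles): joint-space move.
- arm.move_gripper(opening, effort=None): opening from 0.0 (shut) to 1.0 (fully open); effort is the grip in N (None keeps the last); returns when the fingers have stopped.
- arm.pause(seconds).
- arm.ik(position, orientation): joint angles nearest the present ones, or None.
- snapshot(name): name is "scene" or "top" or "wrist"; returns the picture (480x640x3 uint8, blue, green, red); there is no depth.
- camera_info(name): a dict with "fx", "fy", "cx", "cy" (pixels), "R" (3x3) and "t" (3): a world point X has camera coordinates R X + t; the wrist camera has in their place "T_tool_cam" (4x4, takes a point from camera to tool coordinates, whose origin is the TCP and whose axes are the tool frame's). Camera axes: x right, y down, z forward; pixel columns grow to the right and rows downward; lengths in m; the calibration is good to about 2 mm. A picture is of the moment at which its call begins: read the wrist's pose just before it. camera_info takes no time and is no camera call.
A pose or a line that the arm cannot do raises arm.MotionError and nothing moves.
- ticket.finish_job(): hands the job in, once; it reports no verdict.
Readings, each from a call of its own:
- arm.read_time(): time.
- arm.read_joint_positions(): joint angles.
- arm.read_dq(): joint speeds.
- arm.read_effort(): joint torques, N m.
- arm.read_tool_pos(): TCP position.
- arm.read_eef_rot(): TCP orientation.
- arm.read_ft_force(): force on the tool from outside, world axes, zero at the start.
- arm.read_wrist_torque(): the same for the moment, N m.
- arm.read_opening(): opening from 0.0 (shut) to 1.0 (fully open).
Only numpy, scipy, OpenCV 4.12 (cv2) and the standard library are available. Lean on these libraries where they do the work, as an engineer would, in place of code of your own. Each camera call takes 0.05 s, during which the arm holds its last target. There are 200 camera calls.

## Working session

There is one attempt and no reset: what is moved stays moved. The work goes in short steps, each a Python script; the robot and the scene stay as the last script left them, time stands still between calls to the robot, and variables do not carry over. Pictures are saved under pics/ and viewed, about 12 in all and at most 16, crops included, and the job is handed in when it is done.

```bash
ls; mkdir -p pics
python3 - <<'E'
from station import arm, snapshot, camera_info
import cv2
for n in ("top","scene"):
    cv2.imwrite(f"pics/{n}0.png",snapshot(n)); print(n,camera_info(n))
print(camera_info("wrist")); print(arm.read_eef_rot(),arm.read_tool_pos(),arm.read_time(),arm.read_opening())
E
```

```text
pics
top {'fx': 521.4108978502901, 'fy': 521.4108978502901, 'cx': 325.6083796818421, 'cy': 236.3527573234061, 'R': array([[ 0.01260214, -0.99918246,  0.0384135 ],
       [-0.99603202, -0.01592859, -0.08755848],
       [ 0.08809877, -0.03715765, -0.99541846]]), 't': array([-0.01719385,  0.57411813,  0.88557981])}
scene {'fx': 485.059028544428, 'fy': 485.059028544428, 'cx': 316.00445714087545, 'cy': 237.69447120987408, 'R': array([[ 0.88324039,  0.46877398,  0.01172011],
       [ 0.39480351, -0.72991837, -0.55798688],
       [-0.25301501,  0.49746369, -0.82976701]]), 't': array([-0.52307488, -0.19499323,  1.14514945])}
{'fx': 367.64015919876226, 'fy': 367.64015919876226, 'cx': 321.7177086359356, 'cy': 239.6970201716576, 'T_tool_cam': array([[-4.33169251e-04, -2.97856595e-01,  9.54610529e-01,
        -7.07108681e-02],
       [ 9.99999876e-01, -3.64354109e-04,  3.40079973e-04,
        -2.20113313e-04],
       [ 2.46521206e-04,  9.54610557e-01,  2.97856716e-01,
        -7.57498363e-02],
       [ 0.00000000e+00,  0.00000000e+00,  0.00000000e+00,
         1.00000000e+00]])}
[-0.69298834 -0.14054875  0.69333331 -0.13893208] [ 0.25160579 -0.59876372  0.30285305] 0.1 0.9990646018762928
```

View pics/top0.png

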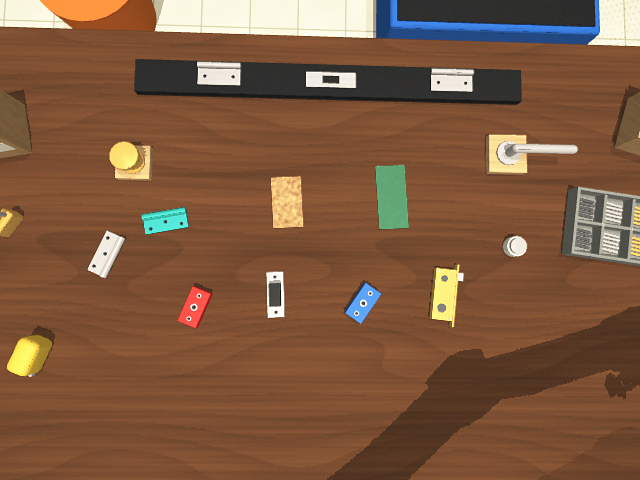

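View pics/scene0.png

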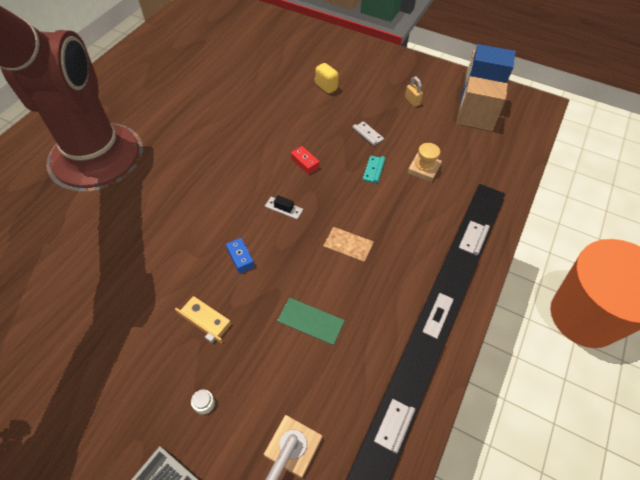

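Top view: cork pad (287,202), green pad (392,197), lock (445,295) with its latch at (460,277), red guide (195,306), strike plate (275,295), steel hinge leaf (106,254), stop (515,246) and blue guide (363,303). The turquoise leaf is at (165,221). The scene view agrees.

```bash
cat > h.py <<'E'
import cv2, numpy as np
from station import arm, snapshot, camera_info
from scipy.spatial.transform import Rotation as Ro
def ray(name,px,z):
    c=camera_info(name); R,t=c["R"],c["t"]; o=-R.T@t
    p=np.atleast_2d(px).astype(float)
    d=np.c_[(p[:,0]-c["cx"])/c["fx"],(p[:,1]-c["cy"])/c["fy"],np.ones(len(p))]@R
    return (o+d*((z-o[2])/d[:,2])[:,None])[:,:2]
# name: lo HSV, hi HSV, roi x0 y0 x1 y1, height of the silhouette plane
OBJ=dict(lock_body=((18,70,110),(35,255,255),(420,255,475,335),.018),
 red_guide=((0,170,60),(8,255,255),(165,270,225,340),.024),
 blue_guide=((100,120,60),(120,255,255),(335,270,395,335),.024),
 green_pad=((60,60,40),(90,255,255),(365,155,420,240),.003),
 cork_pad=((8,60,150),(25,255,255),(260,165,315,240),.003),
 hinge_leaf=((0,0,125),(180,60,255),(80,225,130,285),.006),
 strike_plate=((0,0,125),(180,60,255),(255,260,300,330),.004),
 door_stop=((0,0,125),(180,60,255),(495,225,535,265),.022))
def measure(names=None,img=None,roi={}):
    img=snapshot("top") if img is None else img
    hsv=cv2.cvtColor(img,cv2.COLOR_BGR2HSV); out={}
    for n in names or OBJ:
        lo,hi,r,z=OBJ[n]; x0,y0,x1,y1=roi.get(n,r)
        m=cv2.inRange(hsv[y0:y1,x0:x1],lo,hi)
        m=cv2.morphologyEx(m,cv2.MORPH_CLOSE,np.ones((3,3)))
        cs=cv2.findContours(m,cv2.RETR_EXTERNAL,cv2.CHAIN_APPROX_NONE)[0]
        if not cs: print(n,"not seen"); continue
        c=max(cs,key=cv2.contourArea)
        w=ray("top",c[:,0]+[x0,y0],z)
        (cx,cy),_,_=rect=cv2.minAreaRect((w*1000).astype(np.float32))
        b=cv2.boxPoints(rect); e=[b[1]-b[0],b[2]-b[1]]; e.sort(key=np.linalg.norm)
        yaw=np.arctan2(e[1][1],e[1][0]); yaw=(yaw+np.pi/2)%np.pi-np.pi/2
        out[n]=(cx/1000,cy/1000,yaw)
        print(n,np.round(out[n],3),"size mm",np.round([np.linalg.norm(v) for v in e[::-1]],1))
    return out
E
python3 - <<'E'
from h import *
m=measure(img=cv2.imread("pics/top0.png"))
import json; json.dump(m,open("m.json","w"))
E
```

```text
lock_body [ 0.476 -0.219 -0.106] size mm [107.6  44. ]
red_guide [ 0.45   0.214 -0.391] size mm [66.6 38.2]
blue_guide [ 0.46  -0.074 -0.601] size mm [64.1 35.4]
green_pad [ 0.651 -0.128  0.069] size mm [115.   53.2]
cork_pad [0.638 0.061 0.069] size mm [92.9 55.3]
hinge_leaf [ 0.539  0.375 -0.413] size mm [77.5 35.2]
strike_plate [0.473 0.078 0.05 ] size mm [80.4 30. ]
door_stop [ 0.563 -0.345 -1.556] size mm [41.8 35.6]Traceback (most recent call last):
  File "<stdin>", line 3, in <module>
    for chunk in iterable:
                 ^^^^^^^^
    yield from _iterencode_dict(o, _current_indent_level)
    yield from chunks
    yield from chunks
    o = _default(o)
    raise TypeError(f'Object of type {o.__class__.__name__} '
                    f'is not JSON serializable')
TypeError: Object of type float32 is not JSON serializable
```

```bash
cat >> h.py <<'E'
def quat(yaw):
    """tool down, jaws across an object whose x axis has this yaw; choose the half turn of easier wrist angle"""
    phi=yaw+np.pi/2; qs=[]
    for p in (phi,phi+np.pi):
        c,s=np.cos(p),np.sin(p)
        qs.append(Ro.from_matrix(np.array([[0,c,s],[0,s,-c],[-1,0,0]])).as_quat())
    return qs
def over(x,y,yaw,z=.17):
    best=None
    for q in quat(yaw):
        j=arm.ik([x,y,z],q)
        if j is not None and (best is None or abs(j[6])<abs(best[0][6])): best=(j,q)
    if best is None: raise RuntimeError(f"no ik {x} {y} {yaw}")
    return best[1]
def go(x,y,yaw,z=.17):
    q=over(x,y,yaw,z); arm.movep([x,y,z],q); return q
def stat(s): print(s,"t",round(arm.read_time(),2),"tcp",np.round(arm.read_tool_pos(),4),"open mm",round(85*arm.read_opening(),1),"F",np.round(arm.read_ft_force(),1))
E
python3 - <<'E'
from h import *
T={'lock':(.476,-.221,-.106),'g':(.651,-.128,.069),'c':(.638,.061,.069),'h':(.539,.375,-.413),'r':(.45,.216,-.391),'s':(.473,.078,.05),'st':(.6445,-.0335,.069),'stop':(.563,-.348,0.)}
for n,(x,y,a) in T.items():
    for z in (.17,.075): print(n,z,[None if (j:=arm.ik([x,y,z],q)) is None else round(j[6],2) for q in quat(a)])
go(*T['lock']); arm.move_gripper(.64,60)
F0=arm.read_ft_force()[2]
arm.line_to([.476,-.221,.082],.12); stat("low")
z=.082
while z>.058:
    z-=.002; arm.line_to([.476,-.221,z],.03)
    if abs(arm.read_ft_force()[2]-F0)>4: break
stat("touch"); cv2.imwrite("pics/w1.png",snapshot("wrist"))
E
```

```text
lock 0.17 [np.float64(1.3), np.float64(-1.21)]
lock 0.075 [np.float64(1.19), np.float64(-1.17)]
g 0.17 [np.float64(1.3), np.float64(-1.32)]
g 0.075 [np.float64(1.23), np.float64(-1.3)]
c 0.17 [np.float64(0.96), np.float64(-1.62)]
c 0.075 [np.float64(0.85), np.float64(-1.55)]
h 0.17 [np.float64(-0.04), np.float64(-2.66)]
h 0.075 [np.float64(-0.07), np.float64(-2.39)]
r 0.17 [np.float64(0.12), np.float64(-2.42)]
r 0.075 [np.float64(0.21), np.float64(-2.11)]
s 0.17 [np.float64(0.79), np.float64(-1.77)]
s 0.075 [np.float64(0.62), np.float64(-1.58)]
st 0.17 [np.float64(1.12), np.float64(-1.47)]
st 0.075 [np.float64(1.03), np.float64(-1.44)]
stop 0.17 [np.float64(1.61), np.float64(-0.99)]
stop 0.075 [np.float64(1.54), np.float64(-0.98)]
low t 3.08 tcp [ 0.4764 -0.2212  0.0825] open mm 54.6 F [-0.6 -0.5  0.9]
touch t 4.83 tcp [ 0.4762 -0.2211  0.0688] open mm 54.4 F [-0.9  0.3  6.4]
```

View pics/w1.png

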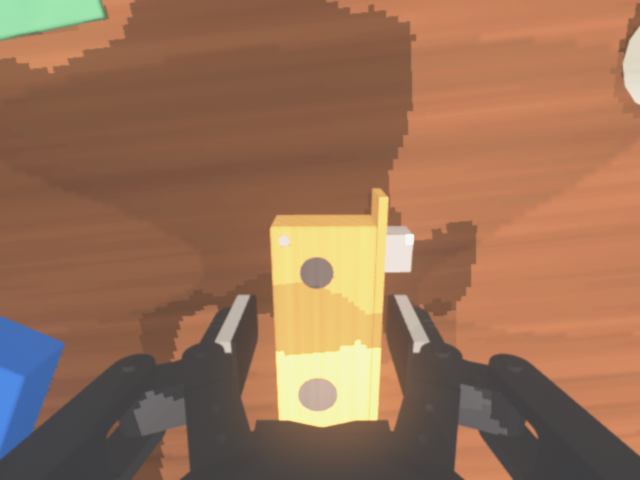

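The wrist view shows the lock between the jaws and parallel to them. The fingers touched the shelf at TCP z ≈ 0.0685, at 54 mm opening. I'll pick the lock up and place it.

```bash
cat >> h.py <<'E'
def pick(x,y,yaw,z,pre,effort,here=False):
    if not here:
        arm.move_gripper(pre/85); go(x,y,yaw)
    arm.line_to([x,y,z],.12); arm.move_gripper(0.,effort); stat("gripped")
    arm.line_to([x,y,.17],.15); stat("lifted")
def place(x,y,yaw,z,rel,ztop=.17):
    go(x,y,yaw); arm.line_to([x,y,z+.012],.15); arm.line_to([x,y,z],.04); stat("down")
    arm.move_gripper(rel/85); arm.pause(.2); arm.line_to([x,y,ztop],.15)
E
python3 - <<'E'
from h import *
pick(.476,-.221,-.106,.073,54,60,here=True)
place(.651,-.128,.069,.0765,56)
go(.45,.216,-.391); stat("over red")
cv2.imwrite("pics/top1.png",snapshot("top")); cv2.imwrite("pics/w2.png",snapshot("wrist"))
E
```

```text
gripped t 5.41 tcp [ 0.4761 -0.2214  0.0733] open mm 38.2 F [-0.4 -0.5  4.8]
lifted t 6.21 tcp [ 0.4751 -0.2204  0.1689] open mm 38.5 F [ 0.  -0.8 -4.2]
down t 9.3 tcp [ 0.651  -0.1281  0.0765] open mm 38.3 F [ 0.5 -0.2 -2.7]
over red t 12.07 tcp [0.4507 0.2153 0.1696] open mm 55.6 F [ 0.6 -1.   1. ]
```

View pics/top1.png

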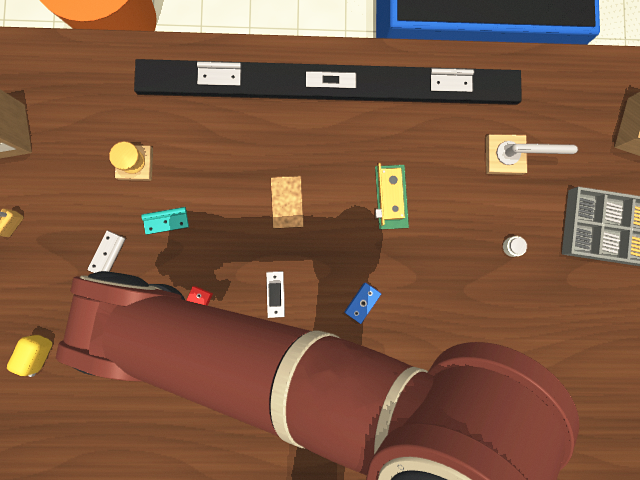

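View pics/w2.png

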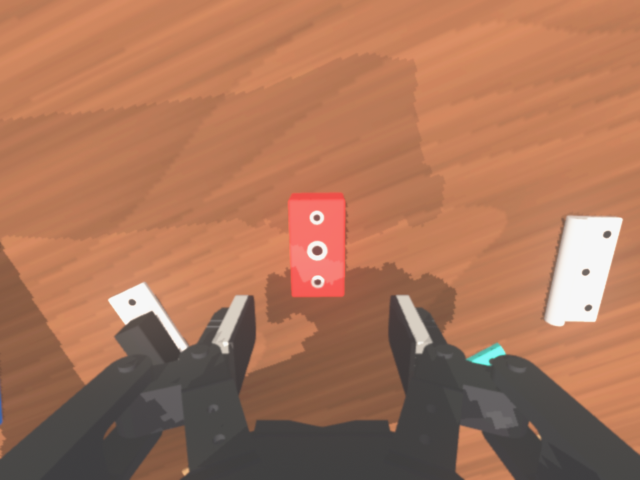

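The lock lies lengthwise on the green pad, at about (391,195) and turned half round with its latch at (379,213). The wrist view shows the red guide at (317,247), aligned with the jaws. I'll measure both, then pick the guide up.

```bash
cat >> h.py <<'E'
def wray(px,z):
    c=camera_info("wrist"); M=c["T_tool_cam"]; R=Ro.from_quat(arm.read_eef_rot()).as_matrix()
    o=np.array(arm.read_tool_pos())+R@M[:3,3]
    d=R@M[:3,:3]@np.array([(px[0]-c["cx"])/c["fx"],(px[1]-c["cy"])/c["fy"],1])
    return (o+d*(z-o[2])/d[2])[:2]
E
python3 - <<'E'
from h import *
img=cv2.imread("pics/top1.png")
measure(["lock_body","green_pad"],img,{"lock_body":(365,155,420,240)})
p=wray((317,247),.024); print("red wrist",p)
x,y=(p+[.45,.216])/2
pick(x,y,-.391,.078,50,40)
cv2.imwrite("pics/w3.png",snapshot("wrist"))
E
```

```text
lock_body [ 0.654 -0.125  0.066] size mm [111.7  42.8]
green_pad [ 0.651 -0.131  0.021] size mm [115.4  52.7]
red wrist [0.4457317  0.21387153]
gripped t 13.85 tcp [0.4483 0.2154 0.0789] open mm 33.1 F [-0.3 -0.9  4.8]
lifted t 14.62 tcp [0.4476 0.2142 0.1691] open mm 33.2 F [-0.3  0.1 -0.6]
```

Run:
```python
from h import *
place(.653,-.127,.068,.0995,46)
# hinge leaf
arm.move_gripper(48/85); q=go(.539,.375,-.413); stat("over hinge")
cv2.imwrite("pics/top2.png",snapshot("top")); cv2.imwrite("pics/w4.png",snapshot("wrist"))
t=cv2.imread("pics/top2.png")[130:260,230:450]
cv2.imwrite("pics/c2.png",np.vstack([cv2.resize(t,(640,378)),cv2.resize(cv2.imread("pics/w4.png"),(640,480))[0:222*2:2]]))
cv2.imwrite("pics/c2.png",np.hstack([cv2.resize(t,(400,236)),cv2.resize(cv2.imread("pics/w4.png"),(315,236))]))
```

```text
down t 17.13 tcp [ 0.6535 -0.127   0.1   ] open mm 32.9 F [1.5 0.4 1.7]
over hinge t 20.32 tcp [0.5402 0.3736 0.1697] open mm 47.7 F [-0.1  0.1  0.4]
```

View pics/c2.png

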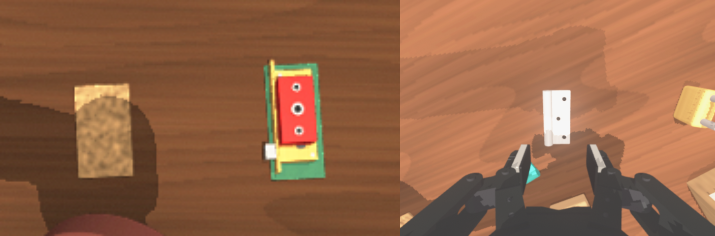

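Run:
```python
from h import *
img=cv2.imread("pics/top2.png"); R={"lock_body":(365,155,420,240),"red_guide":(365,155,420,240)}
s=OBJ["red_guide"]; OBJ["red_guide"]=(s[0],s[1],s[2],.045)
OBJ["lock_body"]=OBJ["lock_body"][:3]+(.021,)
measure(["lock_body","red_guide"],img,R)
p=wray((319,240),.006); print("hinge wrist",p)
x,y=(p+[.539,.375])/2
pick(x,y,-.413,.0725,48,50)
```

```text
lock_body [ 0.654 -0.127  0.07 ] size mm [111.4  48.8]
red_guide [ 0.654 -0.123  0.065] size mm [65.7 35.9]
hinge wrist [0.53652398 0.37290429]
gripped t 22.12 tcp [0.5381 0.3745 0.0738] open mm 33.7 F [ 0.3 -1.1  4.6]
lifted t 22.93 tcp [0.5376 0.3731 0.1688] open mm 33.9 F [-0.2  0.1 -1.7]
```

Run:
```python
from h import *
place(.638,.061,.069,.076,50)
arm.move_gripper(36/85); go(.473,.078,.05); stat("over strike")
cv2.imwrite("pics/top3.png",snapshot("top")); w=snapshot("wrist"); cv2.imwrite("pics/w5.png",w)
t=cv2.imread("pics/top3.png")
OBJ["hinge_leaf"]=OBJ["hinge_leaf"][:3]+(.009,)
measure(["hinge_leaf"],t,{"hinge_leaf":(260,165,315,240)})
cv2.imwrite("pics/c3.png",np.hstack([cv2.resize(t[130:260,230:450],(400,236)),cv2.resize(w,(315,236))]))
```

```text
down t 25.32 tcp [0.6385 0.0611 0.0769] open mm 33.8 F [-0.  -0.9  2.8]
over strike t 27.59 tcp [0.4738 0.078  0.1703] open mm 36.0 F [ 0.3 -0.5  0.2]
hinge_leaf [0.641 0.064 0.068] size mm [76.6 35.4]
```

View pics/c3.png

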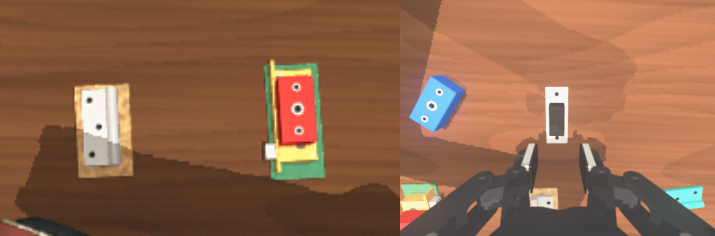

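Run:
```python
from h import *
p=wray((318,234),.004); print("strike wrist",p)
x,y=(p+[.473,.078])/2
pick(x,y,.05,.081,36,40)
place(.6445,-.0335,.069,.0815,34)
arm.move_gripper(52/85); go(.563,-.348,0.); stat("over stop")
cv2.imwrite("pics/top4.png",snapshot("top")); w=snapshot("wrist"); cv2.imwrite("pics/w6.png",w)
t=cv2.imread("pics/top4.png")
measure(["strike_plate"],t,{"strike_plate":(318,165,365,240)})
cv2.imwrite("pics/c4.png",np.hstack([cv2.resize(t[130:260,230:450],(400,236)),cv2.resize(w,(315,236))]))
```

```text
strike wrist [0.46837119 0.07541934]
gripped t 29.33 tcp [0.4711 0.077  0.0819] open mm 18.9 F [-0.2 -0.7  4.4]
lifted t 30.07 tcp [0.4703 0.0761 0.1692] open mm 19.1 F [-1.1 -0.4 -0.5]
down t 32.02 tcp [ 0.645  -0.0335  0.082 ] open mm 19.0 F [ 0.1 -0.7  2.3]
over stop t 35.03 tcp [ 0.5635 -0.3458  0.1689] open mm 51.8 F [-0.2 -0.2 -0.6]
strike_plate [ 0.646 -0.031  0.07 ] size mm [81. 30.]
```

View pics/c4.png

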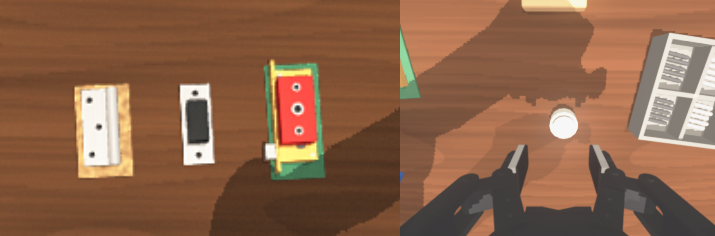

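Run:
```python
from h import *
w=cv2.imread("pics/w6.png"); p=wray((332.5,252),.026); print("stop wrist",p)
x,y=p
y=(y-.348)/2; x=(x+.563)/2
pick(x,y,0.,.0765,56,40)
place(.573,-.0365,.07,.0768,52)
arm.movep([.45,-.35,.25],over(.45,-.35,0.,.25)); stat("away")
t=snapshot("top"); s=snapshot("scene"); cv2.imwrite("pics/top5.png",t)
R={"lock_body":(365,155,420,240),"red_guide":(365,155,420,240),"hinge_leaf":(260,165,315,240),"strike_plate":(318,165,362,228),"door_stop":(318,229,362,275)}
OBJ["hinge_leaf"]=OBJ["hinge_leaf"][:3]+(.009,); OBJ["red_guide"]=OBJ["red_guide"][:3]+(.045,)
measure(None,t,R)
cv2.imwrite("pics/c5.png",np.hstack([cv2.resize(t[150:330,230:480],(400,288)),cv2.resize(s[180:375,160:420],(384,288))]))
```

```text
stop wrist [ 0.56463051 -0.35217575]
gripped t 36.85 tcp [ 0.5645 -0.3507  0.0779] open mm 33.9 F [0.2 0.5 4.4]
lifted t 37.62 tcp [ 0.5632 -0.3494  0.1687] open mm 34.1 F [-0.3 -0.2 -1. ]
down t 40.16 tcp [ 0.5736 -0.0365  0.0779] open mm 33.9 F [-1.  -0.5  5.6]
away t 42.81 tcp [ 0.4506 -0.3481  0.2485] open mm 52.3 F [-0.5  0.2 -0.3]
lock_body [ 0.654 -0.128  0.068] size mm [111.7  48.9]
red_guide [ 0.654 -0.123  0.065] size mm [65.7 35.9]
blue_guide [ 0.46  -0.074 -0.601] size mm [63.8 35.4]
green_pad [ 0.651 -0.131  0.021] size mm [115.4  52.7]
cork_pad [0.638 0.061 0.069] size mm [92.9 54.9]
hinge_leaf [0.641 0.064 0.068] size mm [76.6 35.4]
strike_plate [ 0.646 -0.031  0.07 ] size mm [81. 30.]
door_stop [ 0.574 -0.034 -1.554] size mm [33.5 28.2]
```

View pics/c5.png

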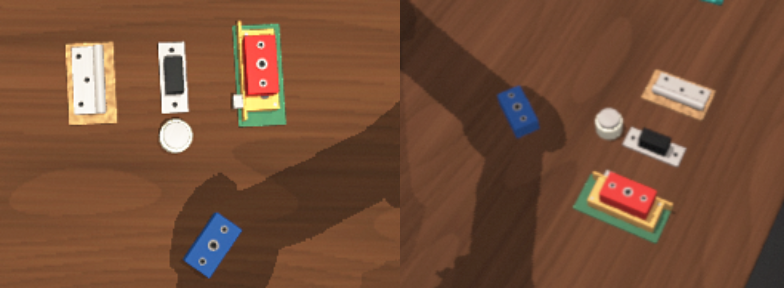

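Run:
```python
from h import *
from station import ticket
t=cv2.imread("pics/top5.png")
c=ray("top",(339.4,234.7),.028)[0]; d=c-[.646,-.031]; a=.07
print("stop",c,"in strike frame mm",1000*np.array([d@[np.cos(a),np.sin(a)],d@[-np.sin(a),np.cos(a)]]))
l=abs(d@[np.cos(a),np.sin(a)])
if .063<l<.084: ticket.finish_job(); print("done")
```

```text
stop [ 0.57736591 -0.0329338 ] in strike frame mm [-68.60125668   2.87139511]
the job is handed in; nothing more can be done
done
```

I set out the display and handed the job in at about 43 s of the 131 s allowed; no verdict is reported. All five parts went into place on the first try and needed no corrections.

The last top-camera measurements, taken with the arm clear and everything let go:

| Check | Measured | Limit |
|---|---|---|
| Lock body from green pad centre | about 3 mm | 15 mm |
| Hinge leaf from cork pad centre | about 4 mm | 15 mm |
| Red guide from lock centre | 2–5 mm | 12 mm |
| Strike plate from the midpoint between the pads | about 3 mm | 13 mm |
| Door stop from strike plate centre | about 69 mm | 59–88 mm |
| Door stop off the strike plate's line | about 3 mm | 15 mm |

- **Angles:** all long axes are within about 0.01 rad of the pads' first measured yaw (0.069 rad).
- **Door stop gap:** it came out nearer 11 mm than the 15 mm asked for. I placed the stop for 15 mm.
- **Blue guide:** it reads exactly as it did at the start.

Three final readings disagreed with earlier ones, and I discounted them:
- **Green pad yaw:** it read 0.021 because the lock partly covers the pad. I kept the earlier 0.069.
- **Lock width:** it read too wide (49 mm), probably because the mask picked up the latch or a side face.
- **Door stop position:** the automatic reading was clipped by its search window, so I re-measured it by eye from the picture, giving the 69 mm above.

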